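Set the spring slide of a drilling jig by a straightedge and hold it

TASK

On the wooden jig, lay the ribbed aluminium straightedge flat on the board and flush along the left face of the raised stop block, so that it reaches across the slide in the slot, and let go of it. Then pull the spring-loaded slide out to the left by its black knob until the dark line across the slide is level with the straightedge edge that lies against the block, leaving the straightedge flush. Finish while still holding the slide there so that it can be locked: do not let go, because the spring pulls it back.

Things in the scene. Friction and masses are not known exactly. Their poses are not given: they have to be found in the camera images.
- jig: fixed plywood jig board, 18 mm thick; origin under it on the worktop, x away from the robot at yaw 0, y to the left; spans x -120..+110, y -150..+170 mm. A slot along y, centred at x = -73 mm, has metal lips level with the board's top that leave 21 mm of the slide visible. A thin hex key fixed at x +75, y +115 mm is only clutter.
- stop_block: fixed dark wooden block on the jig board, 70 (x) by 60 (y) by 26 mm high, parallel to the jig; origin at the centre of its underside, on the board's top. Its left face, at y = +30 mm in its frame, spanning x -35..+35 mm, is the one that counts. Where it sits along the jig's y varies.
- straightedge_mid (a point): centre of the loose aluminium straightedge, 17.5 mm above its underside: plate 240 (x) by 40 (y) by 5 mm, with an upright rib along its middle, 140 long, 14 wide, top 35 mm above the underside, to grip by; 0.2 to 0.33 kg. Symmetric end for end. Starts left of the jig on the worktop. In place, its centre is 30 to 130 mm on the block's -x side and 50 mm to its +y.
- slide_line (a point): middle of the dark line, 3 mm wide, across the steel slide's top face, which lies 2.7 mm below the board's top (the straightedge passes over it without touching). At rest it is at jig x -73, y -100 mm; it moves along the jig's +y.
- knob_mid (a point): centre of the black upright round knob on the slide, 39 mm above the worktop; stem 20 mm in diameter, straight from 22 to 56 mm above the worktop, top at 61 mm. It is 150 mm along the jig's +y from the dark line and moves with the slide.
- slide (a joint): how far the slide is pulled out, m, along the jig's +y: 0 at rest, at most 0.10. A spring pulls it back, 3.2 N at 0 and 80 N/m more on the way out; it returns at once if let go. 40 to 80 mm are needed here, depending on the block.

How it is judged:
By the outcome, as a careful person would: the job done as asked, in the order asked, and still so for the second after the job is handed in, while the arm keeps its last pose, push and grip.
It also fails if it takes over 58 s, if anything falls off the work surface, if the arm or the gripper's body presses on something with over 40 N, if the wrist force passes 120 N, or if a joint passes its speed limit or range.

ROBOT

A 6-joint arm with a two-finger parallel gripper is mounted at the origin on a cart in front of the work surface, level with it; the furniture and walls round the work are solid. World frame = base frame: x ahead of the robot, y to its left, z up, the work surface at z = 0. Lengths are in m, angles in degrees, forces in N, time in s.
With the tool pointing down it reaches from about 0.35 to 0.875 m from the base axis. Payload 4.2 kg.
Tool frame: the origin (TCP) lies midway between the tips of the shut fingers; the grasp point (between the pads) lies 19 mm behind it; y points along the fingers, z is the direction in which the jaws open and shut, and the axes are right-handed (so a half turn about y gives the same grasp; the last joint's range is limited). The gripper opens to 87 mm and grips with 3 to 60 N. Pads are 19 mm wide; open, the fingers measure 117 mm over their backs; the gripper's body (75 mm by 190 mm) begins 51 mm behind the grasp point.
Start: joints at [83.915, 22.042, 0.453, 0, -68.411, -14.817], TCP at [0.223, 0.584, 0.223] pointing down, gripper open.
Joint ranges: [-179.83, 179.83], [-69.29, 118.12], [-61.27, 80.66], [-181.25, 117.63], [-171.15, -9.14], [-177.46, 177.46]. Speed limits (degrees/s): [159.86, 159.86, 180, 180, 180, 180].

INTERFACE

Orientations are given as [roll, pitch, yaw] about the fixed x, y, z axes, in that order (R = Rz(yaw) Ry(pitch) Rx(roll)).
In Python, from workcell import env gives the robot as it stands. The module is installed in compiled form; this text tells all that it offers. Calls block until the motion is done:
- env.goto(position, orientation): joint-space move of the TCP to a pose.
- env.move_straight(position, rotation=None, rate=0.15, force_limit=None): straight line of the TCP; rotation=None keeps the orientation; rate is the mean speed in m/s. With force_limit (N) it stops when the force on the tool has changed by that much, and returns True; else False.
- env.set_joints(angles): joint-space move.
- env.gripper_to(opening, grasp_force=None): opening from 0.0 (shut) to 1.0 (fully open); grasp_force is the grip in N (None keeps the last); returns when the fingers have stopped.
- env.dwell(seconds).
- env.inverse_kinematics(position, orientation): joint angles nearest the present ones, or None.
- env.read_state(): the state.
- env.grab_frame(name): name is "scene" or "top" or "wrist"; returns a dict with "image" (480x640x3 uint8, blue, green, red), "fx", "fy", "cx", "cy" (pixels), "D" ([k1, k2, p1, p2, k3] as OpenCV has them; the pictures are not rectified), "position" and "orientation" of the camera in the world. Camera axes: x right, y up, looking along -z (the intrinsics and any distortion apply to the point x, -y, -z); pixel columns grow to the right and rows downward; lengths in m; the calibration is good to about 2 mm. A picture is of the moment at which its call begins. There is no depth.
A pose or a line that the arm cannot do raises env.Unreachable and nothing moves.
- env.close_job(): hands the job in, once; it reports no verdict.
Trained networks look in a picture, given as the dict that the camera call returned (one of the last four; its "shot" number tells which), for a name from the list of things; names that differ only in an ending like _2 or _b are one class to them, and where a whole thing is asked for, a point or a joint stands for the part that bears it (a point fixed in the world has none). Each returns a list of dicts, best first, with "score" (0 to 1); they miss things now and then, are a little off and sometimes report something else, mostly with a low value. They report only what shows in the picture. A call takes as long as a camera call.
- env.search_frame(picture, thing): "xyz" ([x, y, z] in m, in world coordinates, good to about 4 mm: the middle of the surface that is visible of it).
- env.trace(picture, thing): "mask" (480x640 bool, what is visible of it).
The state is a dict: "clock": time; "joint_positions": joint angles; "qvel": joint speeds; "joint_torque": joint torques, N m; "position": TCP position; "tool_rot": TCP orientation; "force": force on the tool from outside, world axes, zero at the start; "wrist_torque": the same for the moment, N m; "opening": opening from 0.0 (shut) to 1.0 (fully open).
Only numpy, scipy, OpenCV 4.12 (cv2) and the standard library are available. Lean on these libraries where they do the work, as an engineer would, in place of code of your own. Each camera call takes 0.05 s, during which the arm holds its last target.

## Working session

There is one attempt and no reset: what is moved stays moved. The work goes in short steps, each a Python script; the robot and the scene stay as the last script left them, time stands still between calls to the robot, and variables do not carry over. Pictures are saved under pics/ and viewed, and the job is handed in when it is done.

```bash
mkdir -p pics
cat > h.py <<'E'
import numpy as np, cv2
from scipy.spatial.transform import Rotation as R
from workcell import env
def Rm(o):
    o=np.array(o,float)
    return R.from_euler('xyz',o,degrees=True).as_matrix() if o.shape==(3,) else o
def ray(p,uv,z):
    K=np.array([[p['fx'],0,p['cx']],[0,p['fy'],p['cy']],[0,0,1.]])
    n=cv2.undistortPointsIter if 0 else cv2.undistortPoints
    q=n(np.array(uv,float).reshape(-1,1,2),K,np.array(p['D'],float)).reshape(-1,2)
    d=np.c_[q[:,0],-q[:,1],-np.ones(len(q))]@Rm(p['orientation']).T
    c=np.array(p['position']); t=(z-c[2])/d[:,2]
    return c+d*t[:,None]
def proj(p,X):
    K=np.array([[p['fx'],0,p['cx']],[0,p['fy'],p['cy']],[0,0,1.]])
    c=(np.array(X,float).reshape(-1,3)-np.array(p['position']))@Rm(p['orientation'])
    c=c*[1,-1,-1]
    return cv2.projectPoints(c.reshape(-1,1,3),np.zeros(3),np.zeros(3),K,np.array(p['D'],float))[0].reshape(-1,2)
E
python3 - <<'E'
from h import *
np.set_printoptions(precision=4,suppress=True)
print(env.read_state())
for n in ['scene','top','wrist']:
    p=env.grab_frame(n); cv2.imwrite(f'pics/{n}0.png',p['image'])
    print(n,{k:v for k,v in p.items() if k!='image'})
    for t in ['jig','stop_block','straightedge_mid','slide_line','knob_mid']:
        r=env.search_frame(p,t)
        print(t,[(np.round(x['xyz'],4),round(x['score'],2)) for x in r[:2]])
E
```

```text
{'clock': 0.0, 'joint_positions': array([ 83.9168,  22.0895,   0.3784,  -0.0284, -68.4114, -14.8176]), 'qvel': array([ 0.0808,  0.0031,  0.0811,  0.031 , -0.007 ,  0.0069]), 'joint_torque': array([  0.0016, -39.0667,  18.74  ,   4.2196,   0.011 ,  -0.0002]), 'position': array([0.2227, 0.5833, 0.2215]), 'tool_rot': array([-89.8748,   0.0058, 159.0887]), 'force': array([ 0.4647, -0.8225, -0.5261]), 'wrist_torque': array([-0.0085, -0.0128, -0.0243]), 'opening': 1.00045501903686}
scene {'fx': 571.2910008640067, 'fy': 571.2910008640067, 'cx': 316.4514141936428, 'cy': 244.02115001668233, 'D': array([-0.1585,  0.    ,  0.    ,  0.    ,  0.    ]), 'position': array([-0.0552, -0.28  ,  0.8829]), 'orientation': array([ 43.047 ,  -0.5468, -53.6943]), 'shot': 1}
jig [(array([0.5305, 0.0512, 0.0215]), 0.96)]
stop_block [(array([ 0.6183, -0.0332,  0.0475]), 0.75), (array([0.4881, 0.0166, 0.0129]), 0.22)]
straightedge_mid [(array([0.4808, 0.4051, 0.0048]), 0.89)]
slide_line [(array([0.4903, 0.0194, 0.0178]), 0.94)]
knob_mid [(array([0.4869, 0.0178, 0.016 ]), 0.9)]
top {'fx': 566.3183418997145, 'fy'
[... 227 characters left out ...]
), 'shot': 2}
jig [(array([0.5478, 0.0716, 0.0205]), 0.6)]
stop_block [(array([ 0.628 , -0.0276,  0.0429]), 0.77)]
straightedge_mid [(array([0.4866, 0.4081, 0.0039]), 0.85)]
slide_line [(array([0.485 , 0.011 , 0.0105]), 0.56)]
knob_mid [(array([0.4845, 0.0145, 0.0147]), 0.97)]
wrist {'fx': 385.17939260482893, 'fy': 385.17939260482893, 'cx': 321.19370041726717, 'cy': 245.87018873778462, 'D': array([0.0045, 0.    , 0.    , 0.    , 0.    ]), 'position': array([0.295 , 0.5576, 0.3849]), 'orientation': array([ -16.4819,    0.0021, -110.9111]), 'shot': 3}
jig []
stop_block []
straightedge_mid [(array([0.3706, 0.4528, 0.0002]), 0.48)]
slide_line []
knob_mid [(array([0.37  , 0.453 , 0.0047]), 0.57)]
```

View pics/top0.png

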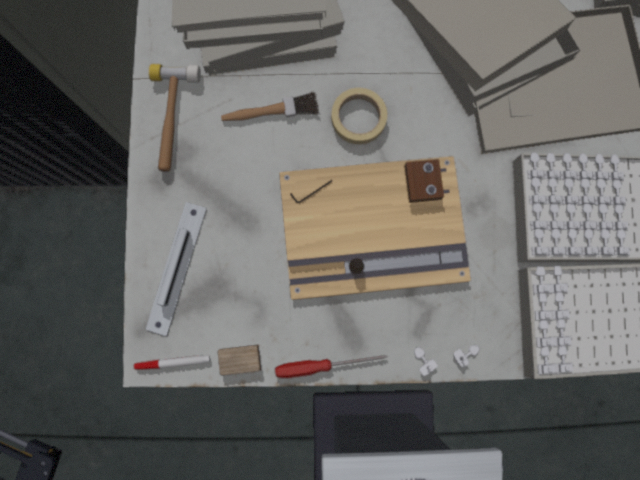

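View pics/scene0.png

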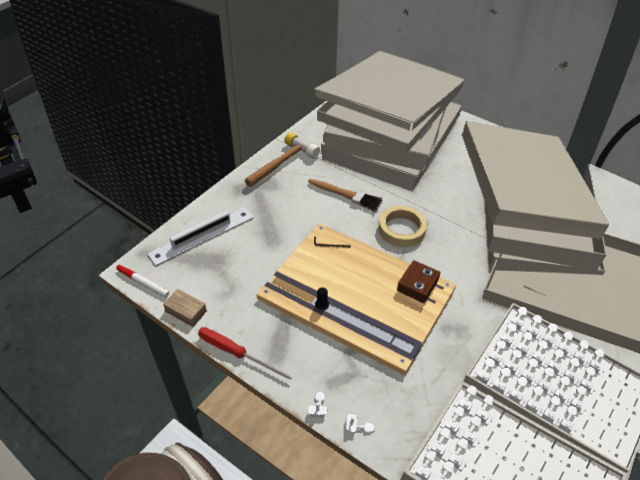

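View pics/wrist0.png

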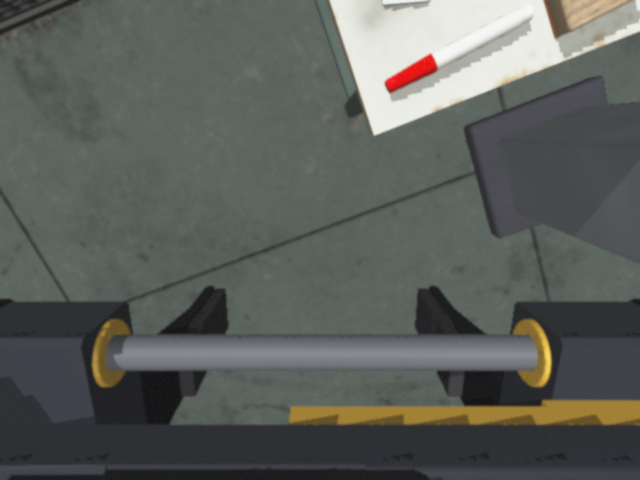

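The top view shows the jig at about (280–470, 156–299), the block at (424,181), the knob at (357,266), and the straightedge running from (198,206) to (156,333). The dark line isn't resolved at this scale, so I'll zoom in.

Run:
```python
import cv2
i=cv2.imread('pics/top0.png')
cv2.imwrite('pics/c1.png',cv2.resize(i[145:305,270:480],None,fx=3.7,fy=3.7,interpolation=cv2.INTER_CUBIC))
cv2.imwrite('pics/c2.png',cv2.resize(i[195:345,135:220],None,fx=4,fy=4,interpolation=cv2.INTER_CUBIC))
```

```text
(no output)
```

View pics/c1.png

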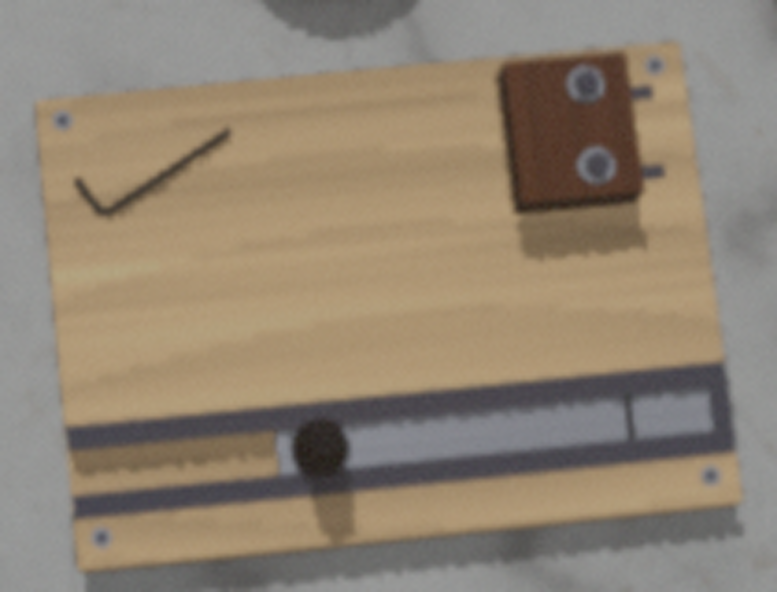

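View pics/c2.png

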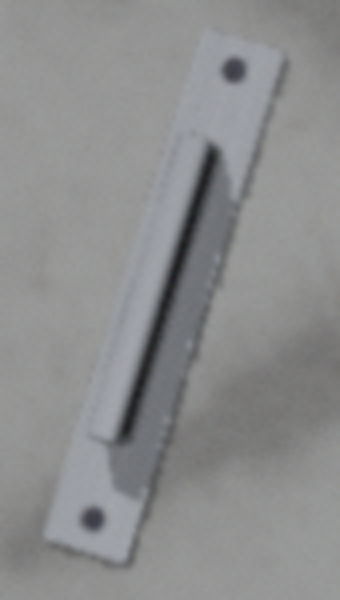

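```bash
cat > m1.py <<'E'
from h import *
np.set_printoptions(precision=4,suppress=True)
p=env.grab_frame('top')
f=lambda a,s,o:(np.array(a)+.5)/s-.5+np.array(o)
def fit(L,W):
    L=np.array(L,float)[:,:2];W=np.array(W)[:,:2];l=L-L.mean(0);w=W-W.mean(0)
    a=np.arctan2((l[:,0]*w[:,1]-l[:,1]*w[:,0]).sum(),(l*w).sum())
    M=np.array([[np.cos(a),-np.sin(a)],[np.sin(a),np.cos(a)]]);t=W.mean(0)-M@L.mean(0)
    return np.degrees(a),t,W-(L@M.T+t)
Jl=np.array([[110,170],[110,-150],[-120,-150],[-120,170]])/1e3
W=ray(p,f([[38,103],[680,43],[740,505],[79,570]],3.7,[270,145]),.018)
a,t,r=fit(Jl,W);print('jig',a,t,r*1e3)
B=ray(p,f([[511,69],[627,56],[638,192],[523,205]],3.7,[270,145]),.044)
print('block',fit(np.array([[35,30],[35,-30],[-35,-30],[-35,30]])/1e3,B))
Rj=np.array([[np.cos(np.radians(a)),-np.sin(np.radians(a))],[np.sin(np.radians(a)),np.cos(np.radians(a))]])
print('block in jig',(B[:,:2]-t)@Rj*1e3)
k=ray(p,f([[320,446]],3.7,[270,145]),.061);print('knob',k,(k[:,:2]-t)@Rj*1e3)
l=ray(p,f([[631,418]],3.7,[270,145]),.0153);print('line',l,(l[:,:2]-t)@Rj*1e3)
S=ray(p,f([[205,29],[288,62],[130,567],[45,540]],4,[135,195]),.005)
print('se',S,fit(np.array([[120,20],[120,-20],[-120,-20],[-120,20]])/1e3,S))
E
python3 m1.py
```

```text
jig 4.486199724841784 [0.5574 0.0486] [[-1.7236 -1.9621]
 [-0.5697  1.1122]
 [ 0.7844  2.2874]
 [ 1.5088 -1.4375]]
block (np.float64(3.565730260588184), array([ 0.6282, -0.0313]), array([[-0.0028, -0.0029],
       [-0.0006,  0.0007],
       [ 0.0026,  0.0034],
       [ 0.0008, -0.0013]]))
block in jig [[  96.7582  -58.3672]
 [  98.2441 -114.9716]
 [  31.6907 -111.4125]
 [  30.4708  -55.9292]]
knob [[0.4785 0.0954 0.061 ]] [[-75.0474  52.881 ]]
line [[ 0.4934 -0.0577  0.0153]] [[ -72.154 -100.965]]
se [[0.6042 0.397  0.005 ]
 [0.5882 0.3587 0.005 ]
 [0.363  0.4277 0.005 ]
 [0.375  0.4663 0.005 ]] (np.float64(-17.00999109005988), array([0.4826, 0.4124]), array([[ 0.001 ,  0.0006],
       [-0.0033,  0.0005],
       [ 0.001 , -0.0007],
       [ 0.0013, -0.0004]]))
```

Run:
```python
from h import *
np.set_printoptions(precision=4,suppress=True)
for pos,y in [((.4826,.4124,.2),163),((.4826,.4124,.2),-17),((.56,.014,.1),-175.5),((.56,.014,.1),4.5),((.48,.1,.1),-175.5),((.48,.1,.1),94.5),((.48,.1,.1),-85.5)]:
    print(pos,y,env.inverse_kinematics(pos,[-90,0,y]))
env.goto([.4826,.4124,.16],[-90,0,163])
p=env.grab_frame('wrist');cv2.imwrite('pics/w1.png',p['image']);np.save('w1.npy',{k:v for k,v in p.items() if k!='image'},allow_pickle=True)
print(env.read_state()['position'],env.read_state()['tool_rot'],env.read_state()['clock'])
r=env.search_frame(p,'straightedge_mid');print([(x['xyz'],x['score']) for x in r])
```

```text
(0.4826, 0.4124, 0.2) 163 [ 55.0951  23.8756   0.0041   0.     -66.1284  17.9049]
(0.4826, 0.4124, 0.2) -17 [  55.0951   23.8756    0.0041    0.      -66.1284 -162.0951]
(0.56, 0.014, 0.1) -175.5 [ 18.007   22.6444 -18.1337   0.     -49.2219  76.493 ]
(0.56, 0.014, 0.1) 4.5 [  18.007    22.6444  -18.1337   -0.      -49.2219 -103.507 ]
(0.48, 0.1, 0.1) -175.5 [ 30.7895  16.6944 -27.7265   0.     -45.5791  63.7105]
(0.48, 0.1, 0.1) 94.5 [ 30.7895  16.6944 -27.7265   0.     -45.5791 -26.2895]
(0.48, 0.1, 0.1) -85.5 [ 30.7895  16.6944 -27.7265   0.     -45.5791 153.7105]
[0.482  0.4136 0.1605] [-90.0615   0.0199 163.101 ] 2.2083
[([0.5072, 0.406, 0.0039], 0.78)]
```

View pics/w1.png

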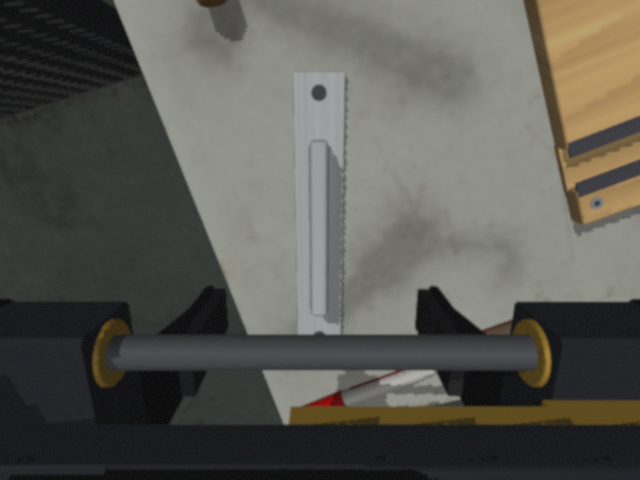

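The rib is almost vertical in the image, with top ends at about (318,141) and (319,315). It lies well between the open fingers.

Run:
```python
from h import *
np.set_printoptions(precision=4,suppress=True)
p=np.load('w1.npy',allow_pickle=True).item()
W=ray(p,[[318,141],[319,315]],.035);print(W,W.mean(0),np.linalg.norm(W[0]-W[1]),np.degrees(np.arctan2(*(W[0]-W[1])[1::-1])))
W=ray(p,[[294,73],[345,73]],.005);print(W,W.mean(0))
env.goto([.455,0.01,.22],[-90,0,-175.5])
p=env.grab_frame('wrist');cv2.imwrite('pics/w2.png',p['image']);np.save('w2.npy',{k:v for k,v in p.items() if k!='image'},allow_pickle=True)
print(env.read_state()['position'],env.read_state()['tool_rot'],env.read_state()['clock'])
```

```text
[[0.5507 0.3963 0.035 ]
 [0.4185 0.4361 0.035 ]] [0.4846 0.4162 0.035 ] 0.13811681211619362 -16.742871516782092
[[0.603  0.3996 0.005 ]
 [0.5918 0.3626 0.005 ]] [0.5974 0.3811 0.005 ]
[0.4554 0.0107 0.2199] [ -90.0008   -0.0027 -175.4441] 3.8167
```

View pics/w2.png

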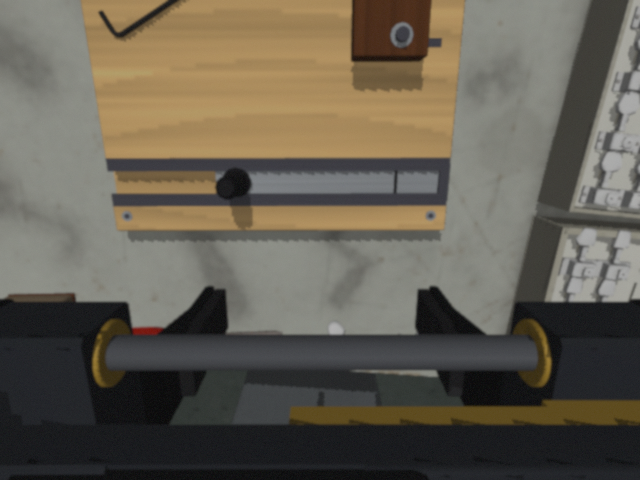

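The jig spans columns 82–465. The block's near-left corner is at about (352,57), the line at (395,182) and the knob at (235,182). I'll zoom in for exact pixels.

Run:
```python
import cv2
i=cv2.imread('pics/w2.png')
cv2.imwrite('pics/c3.png',cv2.resize(i[0:115,320:475],None,fx=5,fy=5,interpolation=cv2.INTER_CUBIC))
cv2.imwrite('pics/c4.png',cv2.resize(i[140:240,90:470],None,fx=2.1,fy=2.1,interpolation=cv2.INTER_CUBIC))
```

```text
(no output)
```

View pics/c3.png

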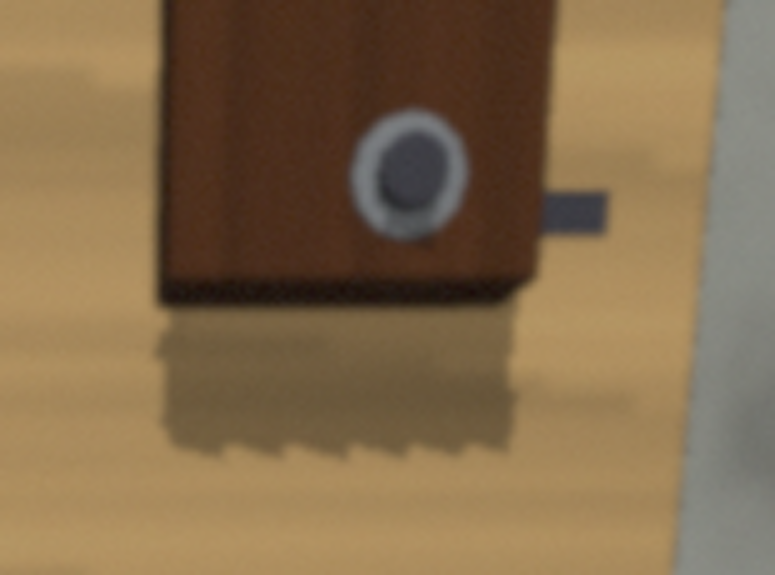

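View pics/c4.png

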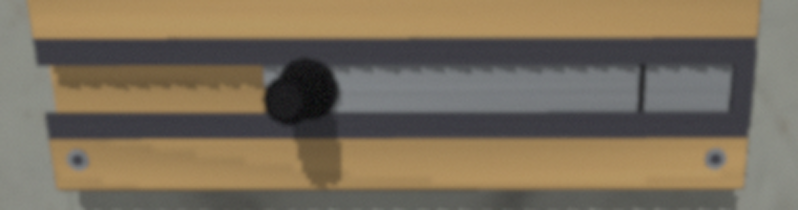

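```bash
cat > m2.py <<'E'
from h import *
np.set_printoptions(precision=4,suppress=True)
p=np.load('w2.npy',allow_pickle=True).item()
f=lambda a,s,o:(np.array(a)+.5)/s-.5+np.array(o)
c4=lambda a,z:ray(p,f(a,2.1,[90,140]),z)[:,:2]
c3=lambda a,z:ray(p,f(a,5,[320,0]),z)[:,:2]
ang=lambda P:np.degrees(np.arctan2(*(P[0]-P[1])))*-1  # direction +y
for n,P in dict(near=c4([[57,189],[744,188]],.018),lipN=c4([[50,138.5],[745,137]],.018),lipF=c4([[36,39.5],[754,38]],.018),right=c3([[722,0],[676,575]],.018)).items():
    d=P[0]-P[1]
    print(n,P.ravel(),np.linalg.norm(d),'yaw(+y)',np.degrees(np.arctan2(-d[0],d[1])),'yaw(+x)',np.degrees(np.arctan2(d[1],d[0])))
print('left face base',c3([[160,304]],.018),'top',c3([[165,275],[166,5]],.044),'right base',c3([[505,304]],.018))
N=c4([[57,189],[744,188]],.018)
y=np.radians(4.45);ex=np.array([np.cos(y),np.sin(y)]);ey=np.array([-np.sin(y),np.cos(y)])
t=N.mean(0)-ex*(-.12)-ey*.01
J=lambda P:np.c_[(P-t)@ex,(P-t)@ey]*1e3
print('t',t)
for n,P in dict(base=c3([[160,304],[505,304]],.018),top=c3([[165,275],[166,5],[537,275]],.044),line=c4([[641,88]],.0153),slot=c4([[400,64],[400,112]],.0165),knob=c4([[308,85]],.061),right=c3([[722,0],[676,575]],.018)).items(): print(n,J(P))
E
python3 m2.py
```

```text
near [ 0.4256  0.2095  0.4513 -0.1079] 0.3184131015091107 yaw(+y) 4.630199131854494 yaw(+x) 94.6301991318545
lipN [ 0.4492  0.211   0.4749 -0.1043] 0.3163226860064626 yaw(+y) 4.670812570465819 yaw(+x) 94.67081257046583
lipF [ 0.4931  0.2138  0.5188 -0.1008] 0.31565632945368965 yaw(+y) 4.665550121463806 yaw(+x) 94.66555012146381
right [ 0.6462 -0.0911  0.5566 -0.0996] 0.09005429885491241 yaw(+y) -84.58979897646223 yaw(+x) 5.410201023537773
left face base [[ 0.5934 -0.003 ]] top [[ 0.5933 -0.0019]
 [ 0.6308  0.0018]] right base [[ 0.598  -0.0623]]
t [0.5588 0.0501]
base [[  30.3222  -55.6698]
 [  30.3635 -115.1634]]
top [[  30.3115  -54.5153]
 [  68.0141  -53.727 ]
 [  30.3488 -113.8497]]
line [[-73.8375 -99.4337]]
slot [[-63.2221   8.778 ]
 [-84.657    9.3962]]
knob [[-67.2736  40.6009]]
right [[  76.201  -147.5809]
 [ -13.8407 -149.09  ]]
```

Run:
```python
from h import *
np.set_printoptions(precision=4,suppress=True)
o=[-90,0,163.2]
env.goto([.4835,.416,.10],o)
print(env.move_straight([.4835,.416,.009],rate=.12,force_limit=8), env.read_state()['position'])
env.gripper_to(0.0,30)
s=env.read_state();print(s['opening'],s['position'],s['tool_rot'],s['force'])
env.move_straight([.4835,.416,.12],rate=.15)
s=env.read_state();print(s['opening'],s['position'],s['tool_rot'],s['force'],s['clock'])
p=env.grab_frame('wrist');cv2.imwrite('pics/w3.png',p['image'])
```

```text
False [0.4841 0.4164 0.0099]
0.15809990240232202 [0.4834 0.4158 0.009 ] [-89.9759  -0.0089 163.1896] [ 0.0343 -0.6057  0.5633]
0.1591677988200614 [0.4827 0.4153 0.1186] [-89.869   -0.0816 163.1765] [ 0.1621 -0.025  -2.7711] 8.35
```

View pics/w3.png

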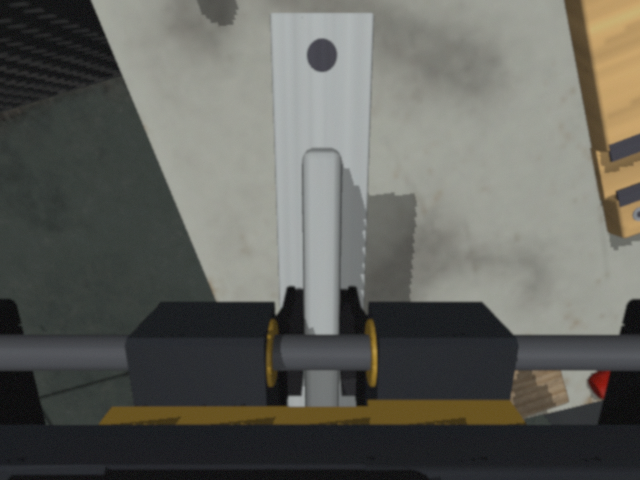

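The rib sits straight and central between the jaws: opening 13.9 mm, load 2.8 N. Next I place it.

```bash
cat >> h.py <<'E'
yj=np.radians(4.65);ex=np.array([np.cos(yj),np.sin(yj)]);ey=np.array([-np.sin(yj),np.cos(yj)])
t=np.array([.5586,.0497])
W=lambda x,y,z:np.r_[t+ex*x+ey*y,z]
JJ=lambda P:np.array([(np.array(P)[:2]-t)@ex,(np.array(P)[:2]-t)@ey])*1e3
E
python3 - <<'E'
from h import *
np.set_printoptions(precision=4,suppress=True)
o=[-90,0,-175.35]
env.goto(W(-.005,-.0255,.12),o)
env.move_straight(W(-.005,-.0255,.036),rate=.12)
env.dwell(.2);s=env.read_state();print('pre',JJ(s['position']),s['position'][2],s['tool_rot'],s['force'])
print(env.move_straight(W(-.005,-.0255,.0262),rate=.03,force_limit=4))
s=env.read_state();print('down',JJ(s['position']),s['position'][2],s['force'],s['clock'])
p=env.grab_frame('wrist');cv2.imwrite('pics/w4.png',p['image']);np.save('w4.npy',{k:v for k,v in p.items() if k!='image'},allow_pickle=True)
E
```

```text
pre [ -4.3934 -25.3365] 0.03690263581732056 [ -90.0237    0.1091 -175.3427] [-0.3712  0.5199 -2.3205]
True
down [ -4.8456 -25.4532] 0.02697121157227959 [-1.5048  0.5162  3.7476] 11.275
```

View pics/w4.png

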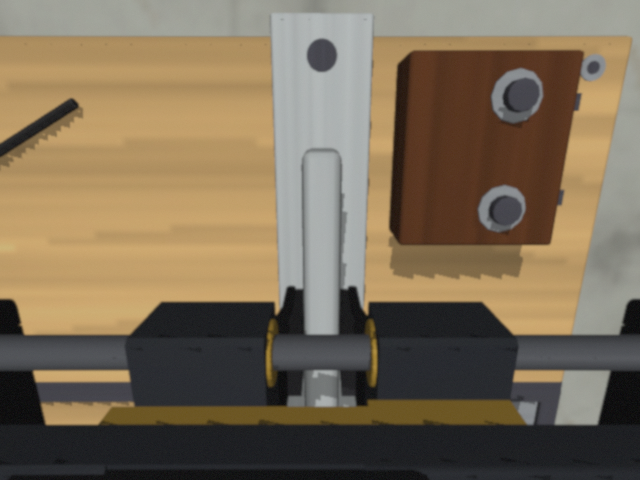

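The straightedge rests on the board and is about parallel to the block: plate edge (370,50)→(365,240), block base (398,68)→(390,242), a gap of about 10 mm. I'll slide it to contact.

Run:
```python
from h import *
np.set_printoptions(precision=4,suppress=True)
p=np.load('w4.npy',allow_pickle=True).item()
A=ray(p,[[371,50],[365.5,240]],.023);B=ray(p,[[398,68],[390,242]],.018)
for P in(A,B): d=P[0]-P[1];print(np.degrees(np.arctan2(d[1],d[0])),JJ(P[0]),JJ(P[1]))
print(env.move_straight(W(-.005,-.042,.0268),rate=.02,force_limit=6))
s=env.read_state();print(JJ(s['position']),s['position'][2],s['tool_rot'],s['force'],s['wrist_torque'],s['clock'])
p=env.grab_frame('wrist');cv2.imwrite('pics/w5.png',p['image']);np.save('w5.npy',{k:v for k,v in p.items() if k!='image'},allow_pickle=True)
```

```text
4.93490372238281 [103.1469 -43.3377] [ 26.0214 -43.7212]
5.036691625089811 [ 97.4236 -55.1745] [ 23.67   -55.6722]
True
[ -4.5755 -36.0894] 0.026976556068319977 [ -90.0587   -0.0046 -175.323 ] [-0.2158  0.9166  2.7759] [0.0702 0.1312 0.2483] 11.9167
```

View pics/w5.png

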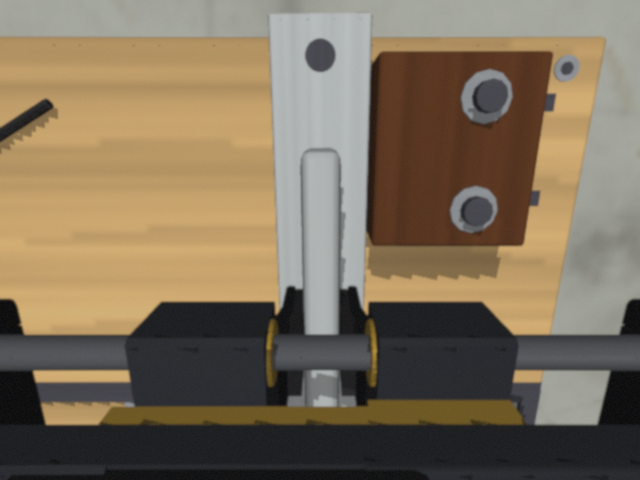

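Run:
```python
from h import *
np.set_printoptions(precision=4,suppress=True)
env.gripper_to(0.42,30)
s=env.read_state();q=s['position']
env.move_straight([q[0],q[1],.105],rate=.2)
env.gripper_to(0.0,30)
o=[-90,0,-175.35]
env.goto(W(.065,.018,.09),o)
print('desc',env.move_straight(W(.065,.018,.0205),rate=.08,force_limit=5))
s=env.read_state();print(JJ(s['position']),s['position'][2],s['force'])
print('push',env.move_straight(W(.065,-.015,.0205),rate=.03,force_limit=7))
s=env.read_state();print(JJ(s['position']),s['position'][2],s['force'],s['opening'],s['clock'])
p=env.grab_frame('wrist');cv2.imwrite('pics/w6.png',p['image'])
```

```text
desc False
[65.5223 18.1007] 0.021056914621148788 [ 0.5839 -0.0215 -0.5953]
push True
[65.1313 -6.7873] 0.02029489989624778 [0.5144 3.1948 3.5196] 0.005126108163878757 16.3917
```

View pics/w6.png

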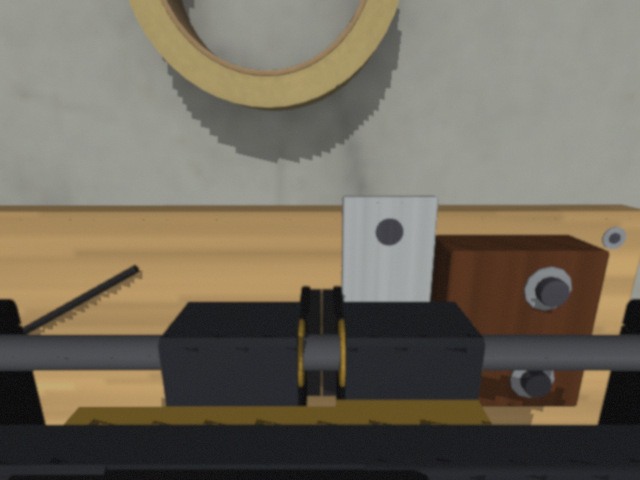

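Run:
```python
from h import *
np.set_printoptions(precision=4,suppress=True)
env.move_straight(W(.065,.005,.0215),rate=.08)
env.move_straight(W(.065,.01,.10),rate=.2)
env.gripper_to(0.7,30)
o=[-90,0,-175.35]
env.goto(W(-.10,-.01,.15),o)
env.dwell(.2)
p=env.grab_frame('wrist');cv2.imwrite('pics/w7.png',p['image']);np.save('w7.npy',{k:v for k,v in p.items() if k!='image'},allow_pickle=True)
q=env.grab_frame('top');cv2.imwrite('pics/top7.png',q['image'])
cv2.imwrite('pics/c7.png',cv2.resize(p['image'][0:300,150:450],None,fx=2,fy=2,interpolation=cv2.INTER_CUBIC))
print(env.read_state()['clock'])
```

```text
19.5
```

View pics/w7.png

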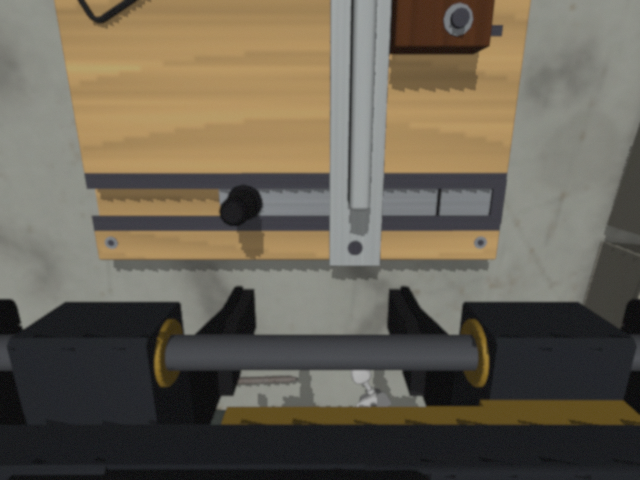

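View pics/c7.png

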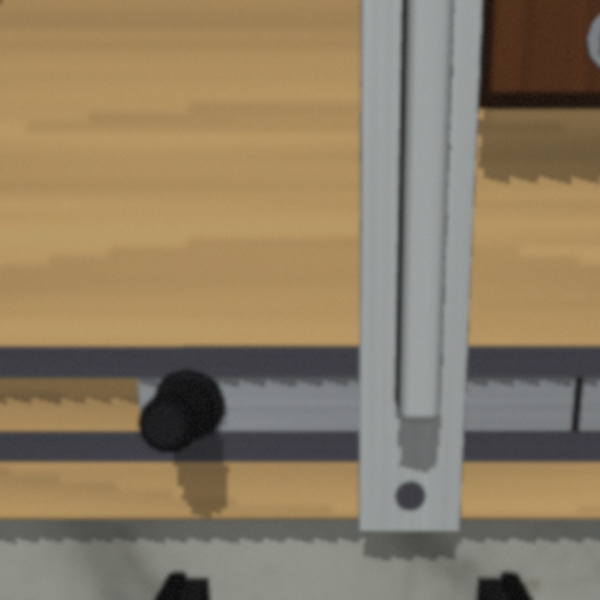

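The straightedge lies across the slot, flush at the block corner (c7 ≈ (480,100)). The line at about (577,404) is still at rest and the knob is at about (185,410). Now I'll measure the pull.

Run:
```python
from h import *
np.set_printoptions(precision=4,suppress=True)
p=np.load('w7.npy',allow_pickle=True).item()
f=lambda a:(np.array(a)+.5)/2-.5+np.array([150,0])
for n,a,z in [('edge',[[483,0],[466,404],[461,528]],.023),('edgeL',[[361,10],[359,404]],.023),('line',[[577,404]],.0153),('corner',[[482,106]],.018),('knobtop',[[165,422]],.061),('slot',[[300,378],[300,432]],.017)]:
    print(n,[JJ(x) for x in ray(p,f(a),z)])
print(proj(p,[W(-.073,.05,.061),W(-.073,.05,.039),W(-.073,.05,.022)])*2-[300,0])
```

```text
edge [array([ 61.1668, -54.2065]), array([-72.5343, -54.7332]), array([-122.1173,  -54.9912])]
edgeL [array([ 58.323 , -14.1854]), array([-72.5209, -14.2769])]
line [array([-73.9092, -99.0307])]
corner [array([ 30.5413, -56.3347])]
knobtop [array([-71.8329,  50.6105])]
slot [array([-63.5455,   8.2112]), array([-84.5879,   8.551 ])]
[[166.5783 424.9723]
 [180.0253 412.6323]
 [189.0869 404.316 ]]
```

Run:
```python
from h import *
np.set_printoptions(precision=1,suppress=True)
p=np.load('w7.npy',allow_pickle=True).item()
s=env.read_state();Rt=Rm(s['tool_rot']);Rc=Rt.T@Rm(p['orientation']);tc=Rt.T@(np.array(p['position'])-s['position'])
print(tc*1e3)
for y in [4.65,20,34.65,49.65,64.65,80,94.65]:
    for dy in (.0443,):
        Rn=Rm([-90,0,y]);pos=W(-.073,.05+dy,.0235);q=dict(p,position=pos+Rn@tc,orientation=Rn@Rc)
        print(y,env.inverse_kinematics(pos,[-90,0,y]),JJ(q['position']),proj(q,[W(-.083,-.0553,.0153),W(-.063,-.0553,.0153),W(-.1,-.0553,.023)]).ravel())
```

```text
[ -77.5 -162.5   -1.6]
4.65 [  34.8   24.1  -31.1   -0.   -34.8 -120.2] [-150.5   92.7] [  8.8 280.6  18.2 318.9 -13.7 251.1]
20 [  34.8   24.1  -31.1   -0.   -34.8 -104.8] [-147.4   72.2] [  6.5 198.2   4.6 240.   -6.5 161.8]
34.65 [ 34.8  24.1 -31.1  -0.  -34.8 -90.2] [-139.4   54.2] [ 28.3 117.1  13.8 159.3  27.5  76.5]
49.65 [ 34.8  24.1 -31.1  -0.  -34.8 -75.2] [-126.7   38.3] [77.3 39.3 48.9 77.8 91.3 -1.7]
64.65 [ 34.8  24.1 -31.1  -0.  -34.8 -60.2] [-110.4   26.4] [152.4 -23.8 111.1   5.9 181.6 -59.9]
80 [ 34.8  24.1 -31.1   0.  -34.8 -44.8] [-91.1  18.9] [250.1 -63.3 199.4 -47.3 292.5 -88.6]
94.65 [ 34.8  24.1 -31.1   0.  -34.8 -30.2] [-71.4  16.8] [352.7 -70.8 298.8 -70.8 402.8 -82. ]
```

Run:
```python
from h import *
np.set_printoptions(precision=4,suppress=True)
o=[-90,0,42]
env.goto(W(-.073,.0505,.11),o)
print(env.move_straight(W(-.073,.0505,.0235),rate=.12,force_limit=8))
s=env.read_state();print(JJ(s['position']),s['position'][2],s['force'],s['clock'])
env.gripper_to(0.0,50)
s=env.read_state();print(s['opening']*87,JJ(s['position']),s['position'][2],s['force'],s['clock'])
p=env.grab_frame('wrist');cv2.imwrite('pics/w8.png',p['image'])
```

```text
False
[-72.4523  50.7156] 0.024006743378944304 [ 0.9119 -0.2285  0.0037] 22.5833
18.88093445433469 [-72.5446  50.2668] 0.023572699911702622 [ 3.0431 -2.7593 -0.9264] 23.375
```

View pics/w8.png

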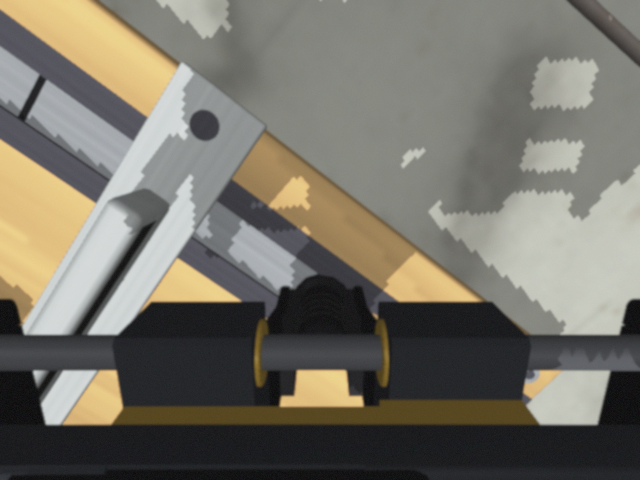

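The knob is gripped, and the dark line at about (33,97) and the straightedge edge, (183,63)→(110,195), are both in view. I'll pull 42 mm and then look again.

```bash
cat > look.py <<'E'
from h import *
import sys
n=sys.argv[1]
np.set_printoptions(precision=2,suppress=True)
if len(sys.argv)>2:
    print(env.move_straight(W(-.073,.0505+float(sys.argv[2])/1e3,.0235),rate=.04))
    env.dwell(.3)
s=env.read_state();print(s['opening']*87,JJ(s['position']),s['position'][2],s['force'],s['tool_rot'],s['clock'])
p=env.grab_frame('wrist');np.save(n+'.npy',{k:v for k,v in p.items() if k!='image'},allow_pickle=True)
cv2.imwrite(f'pics/{n}.png',p['image']);cv2.imwrite(f'pics/{n}c.png',cv2.resize(p['image'][20:220,0:200],None,fx=3,fy=3,interpolation=cv2.INTER_CUBIC))
q=env.grab_frame('scene');cv2.imwrite(f'pics/{n}s.png',cv2.resize(q['image'][210:380,250:460],None,fx=3.5,fy=3.5,interpolation=cv2.INTER_CUBIC))
E
python3 look.py w9 42
```

```text
False
18.384792184203 [-72.62  91.87] 0.02356063143464228 [ 6.13 -5.69 -1.  ] [-90.05   0.01  42.01] 24.925
```

View pics/w9c.png

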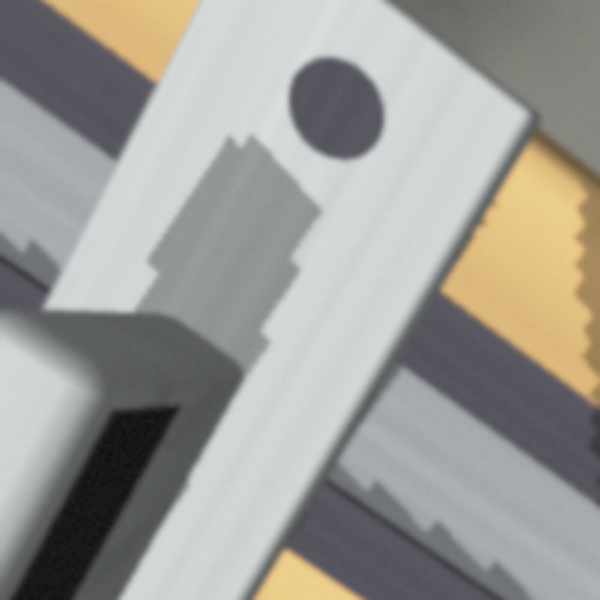

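View pics/w9s.png

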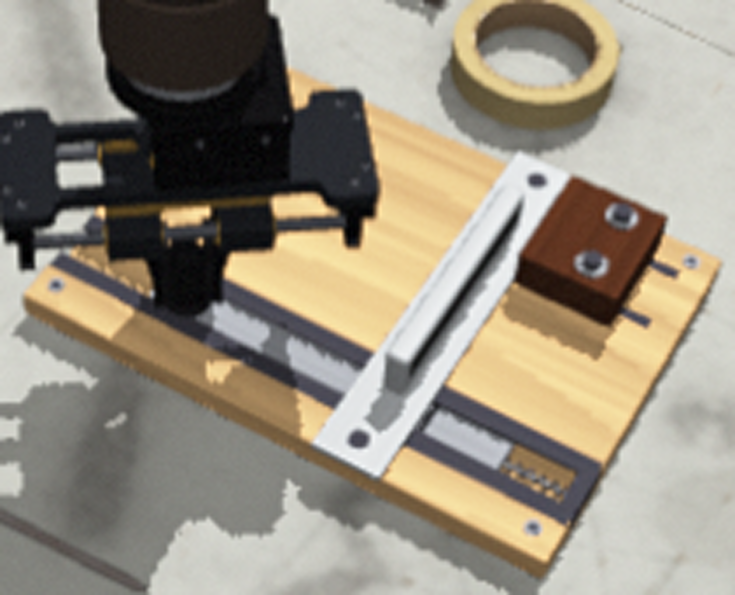

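Run:
```python
from h import *
p=env.grab_frame('scene');q=env.grab_frame('top')
cv2.imwrite('pics/s9.png',p['image']);cv2.imwrite('pics/t9.png',q['image'])
cv2.imwrite('pics/s9c.png',cv2.resize(p['image'][315:365,345:405],None,fx=10,fy=10,interpolation=cv2.INTER_CUBIC))
c=proj(q,[W(-.073,-.055,.018)])[0];print(c, proj(p,[W(-.073,-.055,.018)]))
x,y=c.astype(int);cv2.imwrite('pics/t9c.png',cv2.resize(q['image'][y-30:y+30,x-35:x+35],None,fx=9,fy=9,interpolation=cv2.INTER_CUBIC));print(x,y)
```

```text
[414.46297998 259.68445646] [[369.93724422 327.76686899]]
414 259
```

View pics/s9c.png

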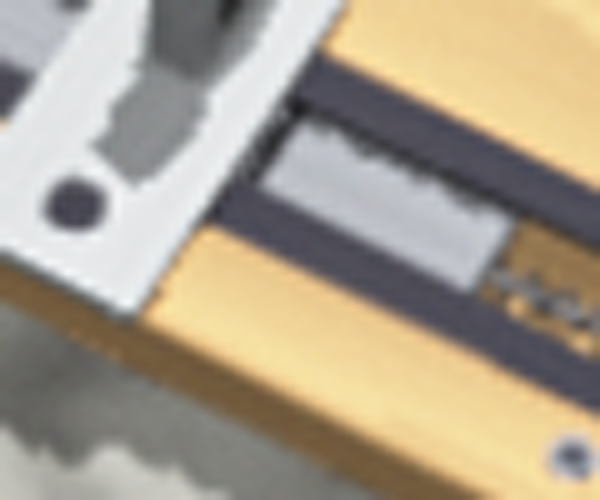

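View pics/t9c.png

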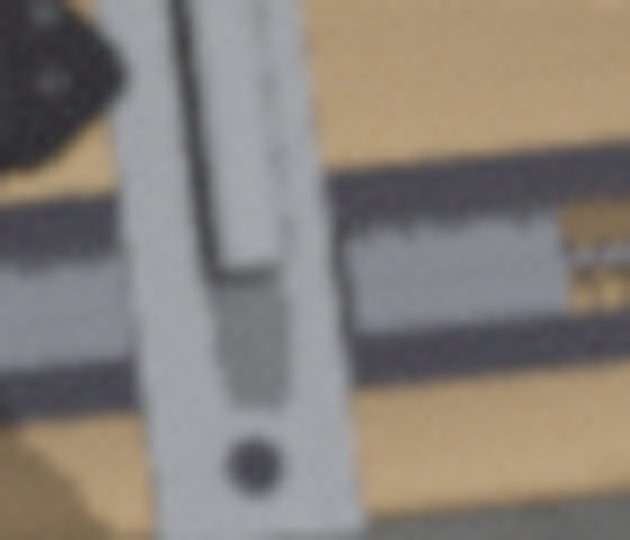

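```bash
cat > prof.py <<'E'
from h import *
import sys
np.set_printoptions(precision=0,suppress=True,linewidth=200)
def prof(p,z,xs,ys):
    g=cv2.cvtColor(p['image'],cv2.COLOR_BGR2GRAY).astype(np.float32)
    out=[]
    for x in xs:
        uv=proj(p,[W(x,y,z) for y in ys]).astype(np.float32)
        out.append(cv2.remap(g,uv[:,:1],uv[:,1:],cv2.INTER_LINEAR)[:,0])
    return np.array(out)
if __name__=='__main__':
    ys=np.arange(-.064,-.046,.0005)
    for n in ['scene','top']:
        p=env.grab_frame(n)
        print(n,'on slide z'); a=prof(p,.0153,[-.080,-.077,-.074],ys)
        for y,r in zip(ys,a.T): print(round(y*1e3,1),r)
        ys2=np.arange(-.064,-.048,.001)
        for z in(.018,.023):
            print(n,'plate vs board, z',z); 
            for y,r in zip(ys2,prof(p,z,[-.115,-.11,-.105,-.03,0,.02],ys2).T): print(round(y*1e3,1),r)
E
python3 prof.py
```

```text
scene on slide z
-64.0 [170. 193. 189.]
-63.5 [172. 193. 188.]
-63.0 [170. 192. 185.]
-62.5 [167. 189. 181.]
-62.0 [161. 182. 173.]
-61.5 [150. 168. 156.]
-61.0 [135. 148. 137.]
-60.5 [117. 125. 116.]
-60.0 [ 99. 105.  98.]
-59.5 [83. 86. 84.]
-59.0 [70. 80. 72.]
-58.5 [73. 79. 66.]
-58.0 [78. 82. 61.]
-57.5 [86. 85. 71.]
-57.0 [95. 94. 80.]
-56.5 [104. 104.  90.]
-56.0 [115. 114. 102.]
-55.5 [129. 126. 121.]
-55.0 [143. 147. 147.]
-54.5 [165. 168. 174.]
-54.0 [188. 193. 198.]
-53.5 [209. 215. 213.]
-53.0 [224. 223. 221.]
-52.5 [230. 227. 227.]
-52.0 [231. 231. 232.]
-51.5 [232. 233. 234.]
-51.0 [233. 233. 233.]
-50.5 [232. 232. 233.]
-50.0 [231. 231. 232.]
-49.5 [231. 231. 232.]
-49.0 [230. 230. 232.]
-48.5 [231. 231. 232.]
-48.0 [230. 231. 232.]
-47.5 [230. 231. 232.]
-47.0 [229. 230. 230.]
-46.5 [225. 219. 227.]
scene plate vs board, z 0.018
-64.0 [221. 218. 212. 211. 212. 133.]
-63.0 [222. 218. 211. 212. 212. 133.]
-62.0 [223. 219. 211. 212. 213. 133.]
-61.0 [222. 219. 212. 212. 213. 135.]
-60.0 [220. 218. 212. 212. 212. 138.]
-59.0 [213. 217. 211. 209. 206. 156.]
-58.0 [194. 209
[... 2417 characters left out ...]
 163. 162. 157. 158. 155.]
-49.0 [163. 163. 162. 155. 156. 153.]
top plate vs board, z 0.023
-64.0 [162. 159. 155. 155. 157. 112.]
-63.0 [161. 159. 155. 155. 157. 111.]
-62.0 [161. 159. 155. 156. 157. 111.]
-61.0 [162. 159. 155. 155. 157. 112.]
-60.0 [161. 157. 154. 154. 156. 114.]
-59.0 [160. 156. 156. 153. 155. 117.]
-58.0 [158. 155. 158. 153. 153. 122.]
-57.0 [156. 155. 159. 153. 150. 132.]
-56.0 [156. 156. 161. 154. 152. 144.]
-55.0 [157. 160. 163. 156. 154. 152.]
-54.0 [161. 163. 164. 159. 157. 159.]
-53.0 [163. 163. 163. 161. 159. 160.]
-52.0 [163. 164. 163. 162. 160. 161.]
-51.0 [164. 164. 162. 162. 161. 160.]
-50.0 [163. 164. 162. 159. 160. 158.]
-49.0 [163. 163. 162. 158. 158. 154.]
```

The scene camera puts the line at y ≈ −59.0 and the edge at ≈ −56.2, so about 2.8 mm is left. The wrist measurement gives 2.7 mm. I'll pull that much more and recheck.

```bash
python3 look.py w10 44.75; python3 prof.py | sed -n 1,75p | awk 'NR<28 || NR>37'
python3 - <<'E'
from h import *
p=env.grab_frame('scene')
cv2.imwrite('pics/s10c.png',cv2.resize(p['image'][315:365,345:405],None,fx=10,fy=10,interpolation=cv2.INTER_CUBIC))
cv2.imwrite('pics/s10d.png',cv2.resize(p['image'][210:380,250:460],None,fx=3.5,fy=3.5,interpolation=cv2.INTER_CUBIC))
E
```

```text
False
18.814983648039025 [-72.61  94.57] 0.023574735241021244 [ 5.45 -6.21 -1.4 ] [-90.05   0.02  42.01] 25.775
scene on slide z
-64.0 [172. 192. 187.]
-63.5 [173. 192. 187.]
-63.0 [174. 192. 188.]
-62.5 [176. 192. 188.]
-62.0 [179. 192. 189.]
-61.5 [178. 192. 188.]
-61.0 [175. 191. 188.]
-60.5 [167. 190. 187.]
-60.0 [160. 189. 184.]
-59.5 [155. 185. 172.]
-59.0 [147. 170. 157.]
-58.5 [133. 151. 140.]
-58.0 [119. 128. 120.]
-57.5 [ 98. 108. 103.]
-57.0 [80. 95. 91.]
-56.5 [86. 89. 80.]
-56.0 [96. 89. 74.]
-55.5 [112.  95.  96.]
-55.0 [130. 122. 128.]
-54.5 [156. 151. 164.]
-54.0 [182. 184. 193.]
-53.5 [206. 212. 212.]
-53.0 [224. 222. 220.]
-52.5 [230. 227. 227.]
-52.0 [232. 231. 233.]
-51.5 [232. 233. 235.]
scene plate vs board, z 0.018
-64.0 [221. 218. 211. 211. 212. 131.]
-63.0 [221. 218. 211. 211. 212. 132.]
-62.0 [222. 219. 212. 211. 213. 133.]
-61.0 [222. 219. 212. 212. 213. 135.]
-60.0 [221. 218. 212. 212. 213. 138.]
-59.0 [214. 217. 211. 209. 208. 156.]
-58.0 [194. 210. 206. 203. 191. 172.]
-57.0 [168. 194. 186. 192. 172. 177.]
-56.0 [167. 187. 171. 183. 169. 181.]
-55.0 [188
[... 277 characters left out ...]
 z 0.023
-64.0 [221. 213. 207. 208. 214. 132.]
-63.0 [221. 214. 207. 208. 215. 132.]
-62.0 [220. 214. 207. 209. 214. 132.]
-61.0 [219. 214. 207. 207. 213. 132.]
-60.0 [203. 213. 205. 201. 201. 130.]
-59.0 [190. 201. 197. 191. 181. 129.]
-58.0 [176. 184. 181. 172. 170. 138.]
-57.0 [165. 186. 180. 169. 176. 159.]
-56.0 [196. 202. 203. 196. 197. 193.]
-55.0 [222. 220. 222. 224. 219. 221.]
-54.0 [230. 232. 230. 229. 230. 228.]
-53.0 [232. 232. 233. 232. 232. 232.]
-52.0 [231. 231. 232. 232. 232. 232.]
-51.0 [230. 230. 231. 231. 233. 233.]
-50.0 [230. 230. 230. 232. 234. 234.]
-49.0 [230. 230. 230. 233. 234. 236.]
top on slide z
-64.0 [134. 136. 135.]
-63.5 [134. 137. 135.]
-63.0 [134. 137. 135.]
```

View pics/s10c.png

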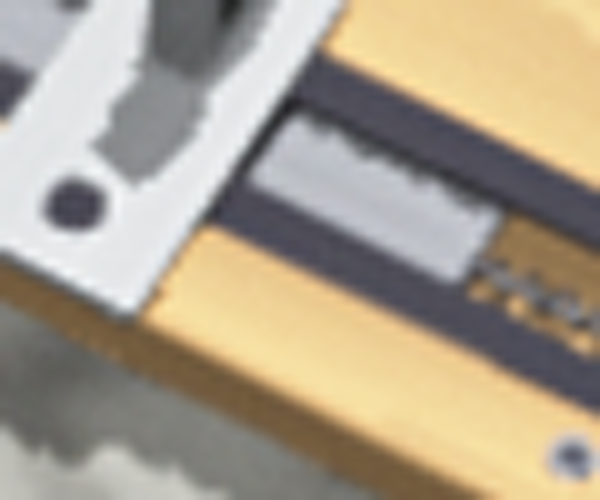

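View pics/s10d.png

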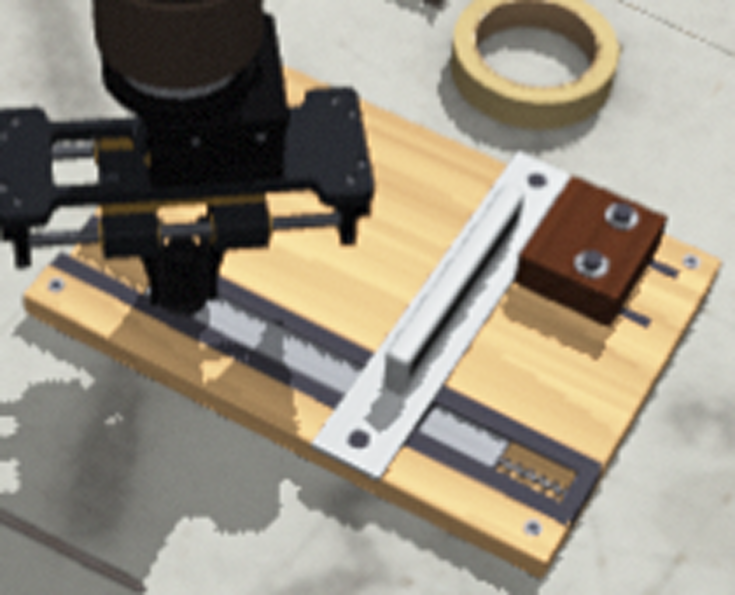

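```bash
python3 look.py w11 45.1; python3 prof.py | sed -n 8,22p
python3 - <<'E'
from h import *
np.set_printoptions(precision=2,suppress=True)
p=env.grab_frame('wrist');cv2.imwrite('pics/w12.png',p['image'])
q=env.grab_frame('top');cv2.imwrite('pics/t12.png',cv2.resize(q['image'][145:305,270:480],None,fx=3.7,fy=3.7,interpolation=cv2.INTER_CUBIC))
env.dwell(.5);s=env.read_state();print(JJ(s['position']),s['opening']*87,s['force'],s['clock'])
E
```

```text
False
18.83264164623488 [-72.62  94.87] 0.023550474661681812 [ 6.06 -5.97 -0.43] [-90.05   0.02  42.01] 26.575
-61.0 [176. 191. 189.]
-60.5 [171. 190. 188.]
-60.0 [169. 189. 187.]
-59.5 [168. 186. 179.]
-59.0 [167. 175. 169.]
-58.5 [157. 160. 157.]
-58.0 [147. 142. 141.]
-57.5 [128. 125. 122.]
-57.0 [109. 111. 107.]
-56.5 [107. 102.  93.]
-56.0 [111.  99.  81.]
-55.5 [120. 101. 100.]
-55.0 [132. 125. 130.]
-54.5 [156. 152. 164.]
-54.0 [182. 184. 193.]
[-72.63  94.88] 18.60556707221237 [ 4.81 -5.94 -0.37] 27.375
```

View pics/t12.png

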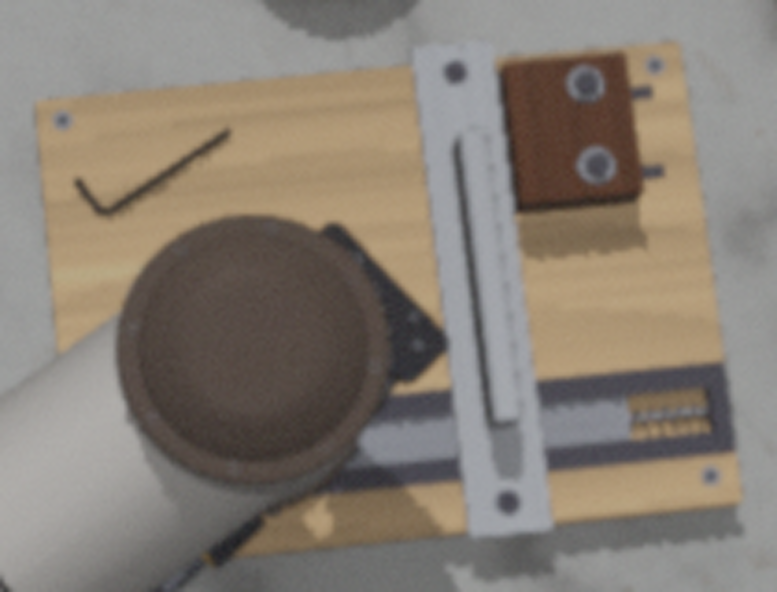

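The line boundary is now at about −57.8, which puts its centre at −56.3 against the edge at −56.1. The straightedge still looks flush in the top view, and the hold is steady. I'm handing the job in.

```bash
python3 -c "
from h import *
env.close_job()
s=env.read_state();print(JJ(s['position']),s['clock'])"
```

```text
the job is handed in; nothing more can be done
the job is handed in; nothing more can be done
```

The job is done and handed in at about 27 s, with the gripper still holding the knob at a 50 N grip setting. `close_job` gives no verdict, so the checks below are my own.

- **Straightedge:** I laid it flat on the board, slid it against the block's left face and let go. I then pushed its outer edge with the shut fingers, level with the middle of the block, to seat it flush. The edge and the block looked flush in the wrist, scene and top pictures, and the straightedge did not move during the pull.
- **Slide:** I pulled it out about 44.6 mm by the knob. In the scene camera the line's centre is at about −56.3 mm along the jig and the straightedge edge at −56.1 mm.
- **Disagreement:** Arm travel and the earlier wrist measurement put the slide about 0.3 mm past the edge; the scene camera puts it about 0.2 mm short. I settled between the two. I could read the line only to about 0.5 mm, because the straightedge partly hides it.
- **Last hold check:** the arm stayed within 0.02 mm over the last 0.8 s or so, and the steady force on the tool was about 7.6 N.

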